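# Fit the filter cartridge to the bench fume extractor

## Robot

A 6-joint arm with a two-finger parallel gripper is mounted at the origin on the work surface. World frame = base frame: x ahead of the robot, y to its left, z up, the work surface at z = 0. Lengths are in mm, angles in rad, forces in N, time in s.
With the tool pointing down it reaches from about 275 to 1000 mm from the base axis. Payload 8.4 kg.
Tool frame: the origin (TCP) lies midway between the tips of the shut fingers; the grasp point (between the pads) lies 19 mm behind it; z points along the fingers, y is the line along which they close (so a half turn about z gives the same grasp; the last joint's range is limited). The gripper opens to 85 mm and grips with 20 to 120 N. Pads are 22 mm wide; open, the fingers measure 114 mm over their backs; the gripper's body (76 mm by 85 mm) begins 54 mm behind the grasp point. The pads swing forward as they close: fully open they stand 13 mm farther back than shut.
Start: joints at [-1.119, 0.353, 1.633, -0, 1.155, -0.002], TCP at [273.989, -561.745, 231.281] pointing down, gripper open.
Joint ranges: [-2.63, 2.63], [-0.92, 2.1], [0.06, 2.66], [-1.3, 4.44], [0, 2.69], [-3.02, 3.02]. Speed limits (rad/s): [2.22, 2.22, 2.79, 3.14, 3.14, 3.14].

## Interface

Orientations are given as [roll, pitch, yaw] about the fixed x, y, z axes, in that order (R = Rz(yaw) Ry(pitch) Rx(roll)).
In Python, from rig import telemetry, optics, r gives the robot as it stands.
- The arm moves only by the tool play_rows, never from a script. Its arguments are lists of equal length, an entry for each row: "dp": the shift along the tool's x, y, z in units of 40 mm (1.0 is 40 mm), a list of three; "rot": the turn, a rotation vector about the tool's x, y, z in units of 6 degrees (1.0 is 6 degrees), a list of three. In form: {"dp": [[tx, ty, tz], ...], "rot": [[ax, ay, az], ...]}. A call has 1 to 5 rows; each row is the pose to reach, as a shift and turn from the pose commanded when the call began, along the tool's axes at that moment; what a row does not reach only later rows make up. A row lasts 1/12 s, in which the tool goes at most 41.7 mm and 7.16 degrees, less where a joint would pass 70% of its speed; a pose out of reach is approached as far as the arm can. A call with a gripper value outside its range is refused whole. "fingers" is the opening, from 0 (shut) to 1 (fully open), set as the call begins (left out, the last holds). The fingers move at their own pace and stop on an object; "grip_force" is the grip in N (left out, the last holds). Time passes only in rows, so rows that repeat a pose let the fingers close. It gives the time, the measured TCP pose, the force, the opening and the grip force at its end, in the units of the state.
- telemetry.sense(): the state, without advancing time (a new reading comes with each control period).
- optics.grab_frame(name): name is "scene" or "side" or "wrist"; returns a dict with "color" (400x640x3 uint8, red, green, blue), "mtx" (3x3 intrinsics, pixels), "R" (3x3) and "t" (3): a world point X has camera coordinates R X + t; the wrist camera has in their place "mount" (4x4, takes a point from camera to tool coordinates, whose origin is the TCP and whose axes are the flange's). Camera axes: x right, y down, z forward; pixel columns grow to the right and rows downward; lengths in mm; the calibration is good to about 2 mm. A picture is of the moment at which its call begins: read the wrist's pose just before it. There is no depth.
- r.sign_off(): hands the job in; it is judged then, once.
The state is a dict: "clock": time; "qpos": joint angles; "qvel": joint speeds; "joint_efforts": joint torques, N m; "eef_pos": TCP position; "tcp_rot": TCP orientation; "contact_force": force on the tool from outside, world axes, zero at the start; "wrist_torque": the same for the moment, N m; "opening": opening from 0.0 (shut) to 1.0 (fully open); "grasp_force": force on a finger pad.
Only numpy, scipy, OpenCV 4.12 (cv2) and the standard library are available. Lean on these libraries where they do the work, as an engineer would, in place of code of your own. Each camera call takes 0.05 s, during which the arm holds its last target. There are 200 camera calls.

## Task

Put the loose filter cartridge upright into the collar on top of the fume extractor, its two pins down through the gaps between the lugs, and turn it clockwise (seen from above) by its bar handle. When you feel the ramps begin to draw it down, turn about 12 degrees further, letting it follow down, so that it is snug on its sprung seal but never forced. Let go of it there, and leave the other things on the bench where they are.

Things in the scene. Friction and masses are not known exactly. Their poses are not given: they have to be found in the camera images.
- cartridge: Loose filter cartridge, 0.22 kg, 78 mm tall: black drum, 67 mm across and 48 mm high, with a pale band and a bar handle on top; foot tapered to 62 mm over the lowest 5 mm. Two steel pins, 8 mm thick, stick out level along its +x and -x to 41 mm from the axis, pin axes 10 mm above the underside. Origin: centre of the underside; z up, x along the bar and pins; a half turn about z changes nothing.
- handle (a point): Point on the cartridge's axis, 70 mm above its underside, in its bar handle: the bar is 62 mm long (along x), 14 mm thick, 30 mm high (48 to 78 mm above the underside).
- extractor: Fixed grey fume extractor box, 180 x 180 x 70 mm, with an upright aluminium collar in the middle of its top: 100 mm across outside, bore 86 mm, 30 mm high. Origin: centre of the underside, z up.
- collar (a point): Centre of the collar's mouth, level with its top. Two inward lugs leave a 70 mm opening, with two 12 mm wide entry gaps at +x and -x (a half turn changes nothing). Ramps under the lugs begin 5 mm below the top, at 0.19 rad clockwise from mid gap, and fall 6 mm per rad to a stop at 1.7 rad; walls bar the other way. A pin on top of a lug stops the cartridge's underside 6 mm below the top.
- seal_mid (a point): Point on the collar's axis, mid range of the flat sprung seal the underside lands on: unpressed it lies 19 to 24 mm below the collar's top, unit to unit; yields 1 mm per 8 N. So the ramps take hold 0.3 to 1.1 rad clockwise of mid gap, to be felt: they start to pull the cartridge down. 0.22 rad more (handle neither pushed nor pulled) gives about 10 N on the pins: right is 5 to 16; 30 damages it.
- reel: Loose solder reel, 60 mm across, 40 mm high, standing on its end; leave it alone. Origin: centre of the underside.
- radio: Loose black handheld radio lying on its back, 125 x 58 x 34 mm plus a 90 mm aerial along its +x; leave it alone. Origin: centre of the underside of its case.
- driver: Loose screwdriver, 170 mm long along its x, lying on the bench; leave it alone. Origin: on the bench under the middle of its length.
Mind the look-alikes: they are no part of the job. Of the things like the cartridge, leave any that is brown, purple or turquoise; of the rest the smaller one is meant.

How it is judged:
By the outcome, as a careful person would: the job done as asked, in the order asked, and still so for the second after the job is handed in, with the robot touching nothing.
It also fails if it takes over 72 s, if anything falls off the work surface, if the arm or the gripper's body presses on something with over 40 N, if the wrist force passes 120 N, or if a joint passes its speed limit or range.

## Working session

There is one attempt and no reset: what is moved stays moved. The work goes in short steps, Python scripts to look and compute and a tool call to move; the robot and the scene stay as the last step left them, time stands still between calls to the robot, and variables do not carry over. Pictures are saved under pics/ and viewed, at most 10 in all, crops included, and the job is handed in when it is done.

Besides the shell and the picture viewer there is one more tool, called after "Request:" as name(argument=value, ...) on one line, values as JSON. play_rows: Moves the arm, as the interface text tells. Its arguments: {"type":"object","properties":{"dp":{"type":"array"},"rot":{"type":"array"},"fingers":{"type":"number"},"grip_force":{"type":"number"}},"required":["dp","rot"]}

```bash
mkdir -p pics; ls; python3 - <<'E'
from rig import telemetry, optics, r
import cv2,numpy as np,pickle
s=telemetry.sense();print(s)
D={}
for n in ("scene","side","wrist"):
    f=optics.grab_frame(n);D[n]=f;cv2.imwrite(f"pics/{n}0.png",f["color"][:,:,::-1])
    print(n,f["mtx"],f.get("R"),f.get("t"),f.get("mount"))
pickle.dump(D,open("f0.pkl","wb"))
E
```

```text
pics
{'clock': 0.0, 'qpos': array([-1.11937838e+00,  3.53669017e-01,  1.63417235e+00,  4.83273337e-06,
        1.15520543e+00, -2.39529621e-03]), 'qvel': array([-1.01841313e-03, -7.96411287e-05,  9.52512152e-04,  5.00980445e-04,
       -9.21771956e-04,  2.71946905e-04]), 'joint_efforts': array([ 5.32018712e-04, -6.05244398e+01, -3.42060435e+01,  4.51926292e-05,
        9.48228640e-03, -5.91211560e-06]), 'eef_pos': array([ 273.78243505, -561.2848911 ,  230.53230423]), 'tcp_rot': array([-3.14013853e+00, -7.90160138e-06,  4.53811287e-01]), 'contact_force': array([-0.26017752, -0.05257202, -0.29504844]), 'wrist_torque': array([-0.00107929, -0.04149545,  0.05654909]), 'grasp_force': 0.0, 'opening': 0.998420955852017}
scene [[439.99749428   0.         318.36127494]
 [  0.         439.99749428 193.10567596]
 [  0.           0.           1.        ]] [[ 0.71616102  0.69786301  0.0100307 ]
 [ 0.53750571 -0.54231764 -0.64573926]
 [-0.44519771  0.46784484 -0.76349211]] [-363.08370764 -178.38230202 1407.94125202] None
side [[507.2162024    0.         321.84239702]
 [  0.         507.2162024  195.35420097]
 [  0.           0.           1.        ]] [[-0.99932832 -0.0287617  -0.02270855]
 [-0.00263704  0.67451106 -0.73826003]
 [ 0.03655078 -0.73770427 -0.67413385]] [ 499.91248355   60.28463735 1522.77786763] None
wrist [[289.4416288    0.         319.62167381]
 [  0.         289.4416288  198.8130037 ]
 [  0.           0.           1.        ]] None None [[-9.75681600e-04 -9.52888096e-01 -3.03320498e-01  7.83979053e+01]
 [ 9.99999471e-01 -8.31236408e-04 -6.05319479e-04  5.24571894e-02]
 [ 3.24670685e-04 -3.03320928e-01  9.52888403e-01 -1.42811882e+02]
 [ 0.00000000e+00  0.00000000e+00  0.00000000e+00  1.00000000e+00]]
```

View pics/scene0.png

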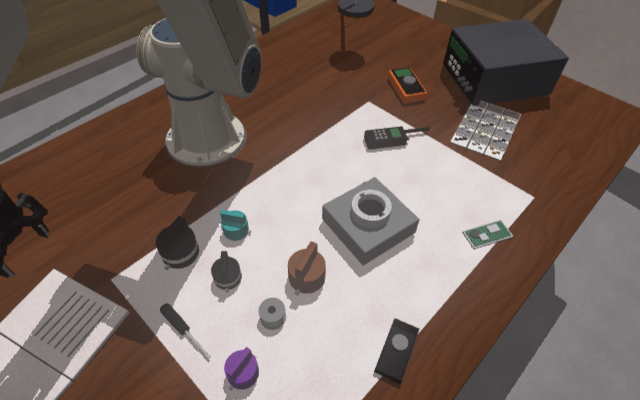

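View pics/side0.png

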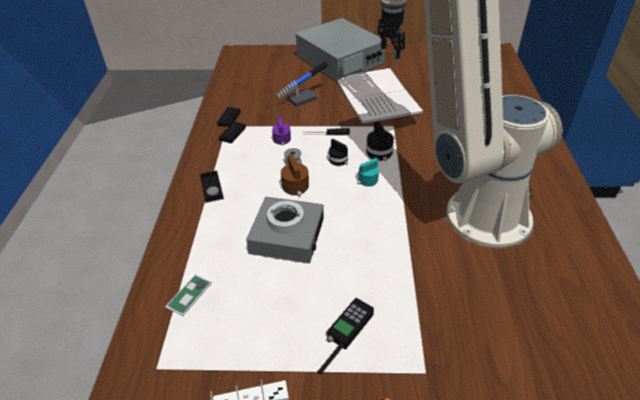

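Candidates (scene pixels): large black (177,243), small black (226,270), turquoise (234,223), brown (307,270) and purple (241,368). The first two are the only allowed colours, and the smaller one, at (226,270), is meant. In the side view it is at (338,152), and the extractor collar is at scene (371,208) / side (285,213). Next is a close crop to check it.

```bash
cat > h.py <<'E'
import numpy as np,pickle,cv2
def proj(f,X):
    c=np.atleast_2d(X)@f["R"].T+f["t"]; p=c@f["mtx"].T; return p[:,:2]/p[:,2:]
def plane(f,uv,z):
    d=f["R"].T@np.linalg.solve(f["mtx"],[uv[0],uv[1],1]); o=-f["R"].T@f["t"]
    return o+d*(z-o[2])/d[2]
def wristcam(f,pos,rpy):
    from scipy.spatial.transform import Rotation as Ro
    T=np.eye(4);T[:3,:3]=Ro.from_euler('xyz',rpy).as_matrix();T[:3,3]=pos
    C=np.linalg.inv(T@f["mount"]); return dict(f,R=C[:3,:3],t=C[:3,3])
E
python3 - <<'E'
from h import *
D=pickle.load(open("f0.pkl","rb"));s,d=D["scene"],D["side"]
print("cart big",plane(s,(177,248),25),plane(d,(380,145),25))
print("cart small",plane(s,(226,272),25),plane(d,(338,154),25))
print("collar",plane(s,(371,208),100),plane(d,(285,213),100))
a=cv2.resize(s["color"][195:295,150:270],None,fx=5,fy=5,interpolation=2)
b=cv2.resize(s["color"][170:270,315:425],None,fx=5,fy=5,interpolation=2)
cv2.imwrite("pics/crop1.png",a[:,:,::-1]);cv2.imwrite("pics/crop2.png",b[:,:,::-1])
E
```

```text
cart big [ 309.07857532 -307.15082377   25.        ] [ 307.79984095 -318.714263     25.        ]
cart small [ 451.27539126 -263.44256999   25.        ] [ 452.56103886 -268.18588246   25.        ]
collar [606.89684616  84.78800905 100.        ] [597.52001141  94.98798424 100.        ]
```

View pics/crop1.png

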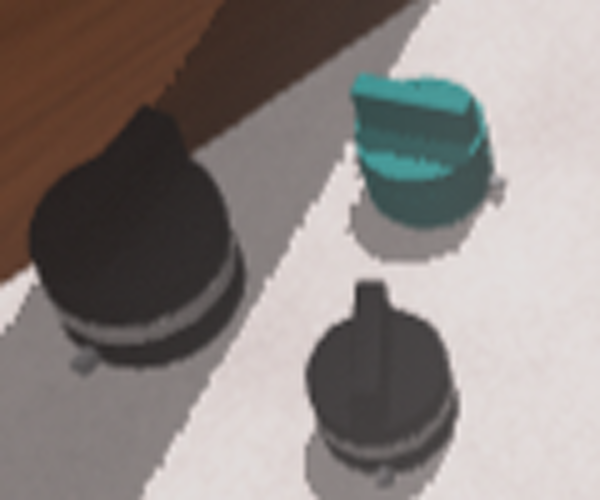

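The crop confirms it: the small black cartridge is at scene ~(226,270), with its bar running roughly vertically in the image and a pin near (227,290). The big black one to its upper left is clearly larger. I'll move over the target and look with the wrist camera.

Request:
play_rows(dp=[[1.0,-0.65,0.1],[2.0,-1.3,0.2],[2.9,-1.9,0.3],[3.8,-2.5,0.4],[4.6,-3.0,0.5]], rot=[[0,0,0],[0,0,0],[0,0,0],[0,0,0],[0,0,0]])

```text
clock: 0.57
eef_pos: [380.7, -381.8, 212.3]
tcp_rot: [-3.141, 0.0, 0.453]
contact_force: [0.9, -0.6, 1.6]
opening: 1.0
grasp_force: 0.0
```

Request:
play_rows(dp=[[0.9,-0.6,0.1],[1.7,-1.1,0.2],[2.6,-1.7,0.2],[2.6,-1.7,0.2],[2.6,-1.7,0.2]], rot=[[0,0,0],[0,0,0],[0,0,0],[0,0,0],[0,0,0]])

```text
clock: 0.98
eef_pos: [444.9, -275.0, 204.4]
tcp_rot: [-3.141, 0.0, 0.458]
contact_force: [0.2, -1.6, -0.6]
opening: 1.002
grasp_force: 0.0
```

```bash
cat > look.py <<'E'
import sys;from h import *
from rig import telemetry, optics
s=telemetry.sense();f=wristcam(optics.grab_frame("wrist"),s["eef_pos"],s["tcp_rot"])
f["s"]=s;pickle.dump(f,open(sys.argv[1]+".pkl","wb"));cv2.imwrite(f"pics/{sys.argv[1]}.png",f["color"][:,:,::-1])
print(s["clock"],s["eef_pos"],s["tcp_rot"],s["qpos"],s["contact_force"])
E
python3 look.py w1
```

```text
0.9833 [ 444.91794629 -274.95609001  204.36956232] [-3.14119449e+00  1.59092541e-04  4.57766825e-01] [-5.56461816e-01  2.24650699e-01  1.87714345e+00  8.72521279e-05
  1.04022062e+00  5.56523549e-01] [ 0.17631215 -1.57864367 -0.59208202]
```

View pics/w1.png

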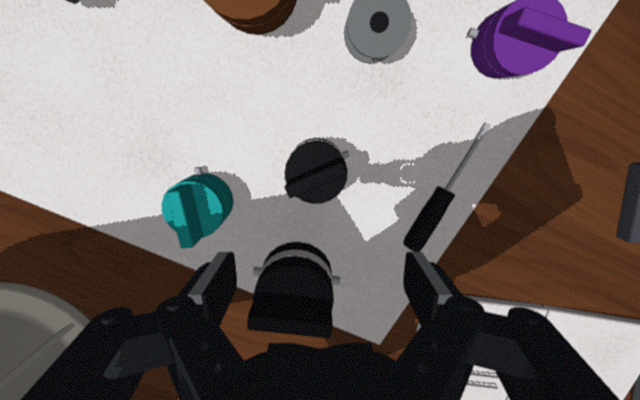

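The wrist view shows the target at (317,171), with its bar from about (288,188) to (349,153). The big one is at (292,290), between the fingers in the picture but nearer the base. Next, a brightened crop with a model overlay for the pose.

```bash
python3 - <<'E'
from h import *
f=pickle.load(open("w1.pkl","rb"));D=pickle.load(open("f0.pkl","rb"))
c=plane(f,(317,171),50);print("wrist centre at z50",c, plane(f,(317,171),25))
a=np.array(plane(f,(288,188),78));b=np.array(plane(f,(349,153),78));print(a,b,np.arctan2(*(b-a)[1::-1]),np.linalg.norm(b-a))
g=lambda im:(255*np.clip(im/255.,0,1)**0.45).astype(np.uint8)
A=cv2.resize(g(f["color"][125:215,270:365]),None,fx=6,fy=6,interpolation=2)
B=cv2.resize(g(D["side"]["color"][130:175,315:360]),None,fx=5,fy=5,interpolation=2)
A[-225:,:]=A[-225:,:]
o=np.zeros((540,570+225,3),np.uint8);o[:,:570]=A;o[:225,570:]=B
cv2.imwrite("pics/crop3.png",o[:,:,::-1])
E
```

```text
wrist centre at z50 [ 456.45685516 -266.03189807   50.        ] [ 451.50538583 -268.1883249    25.        ]
[ 434.65364508 -245.83739864   78.        ] [ 490.42456417 -282.82781126   78.        ] -0.585637852506075 66.9229858927306
```

View pics/crop3.png

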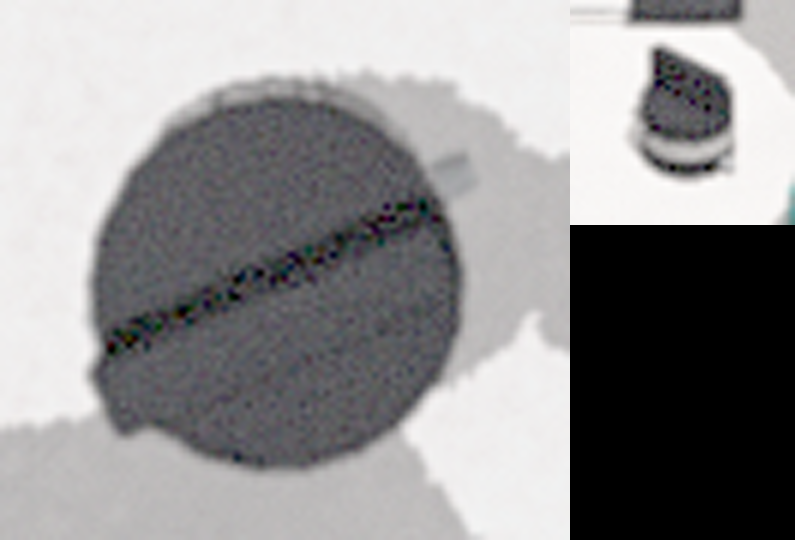

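```bash
python3 - <<'E'
from h import *
from scipy.optimize import least_squares
f=pickle.load(open("w1.pkl","rb"))
cr=lambda x,y:np.array([270+(x-2.5)/6,125+(y-2.5)/6])
th=np.linspace(0,2*np.pi,361)
def model(p):
    x,y,a=p; R=np.array([[np.cos(a),-np.sin(a)],[np.sin(a),np.cos(a)]])
    P=lambda u,v,z: np.r_[R@[u,v]+[x,y],z]
    circ=proj(f,[P(33.5*np.cos(t),33.5*np.sin(t),48) for t in th])
    return circ,proj(f,[P(-31,7,78),P(-31,-7,78),P(41,0,10)])
lo=[cr(95,372),cr(125,432)];pin=cr(474,170)
def res(p):
    c,k=model(p)
    e=[c[:,0].min()-cr(93,0)[0],c[:,0].max()-cr(460,0)[0],c[:,1].max()-cr(0,467)[1]]
    # order corner assignment by distance
    d=min((np.r_[k[0]-lo[i],k[1]-lo[1-i]] for i in (0,1)),key=lambda v:v@v)
    return np.r_[e,d,k[2]-pin]
s=least_squares(res,[452,-268,-.58],x_scale=[10,10,.1],diff_step=1e-5);print(s.x,s.fun.round(2))
E
```

```text
[ 454.12213614 -266.6263922    -0.70974766] [-0.31  2.09  0.51 -1.67 -1.14 -0.53  1.62  0.7  -0.83]
```

```bash
python3 - <<'E'
from h import *
f=pickle.load(open("w1.pkl","rb"));D=pickle.load(open("f0.pkl","rb"))
cr=lambda x,y:np.array([270+(x-2.5)/6,125+(y-2.5)/6])
a=plane(f,cr(108,357),78);b=plane(f,cr(430,222),78);print(a,b,np.arctan2(*(b-a)[1::-1]),np.linalg.norm(b-a))
s=D["scene"]
# scene crop1: bar top far end centre (370,285) , near end (370,392); pin (387,478)
q=lambda x,y:np.array([150+x/5,195+y/5])
a=plane(s,q(370,288),78);b=plane(s,q(370,400),78);print(a,b,np.arctan2(*(b-a)[1::-1]),np.linalg.norm(b-a))
# overlay candidates, compare
for p in ([454.1,-266.6,-.71],[452.5,-267.5,-.64]):
  x,y,t=p;u=np.array([np.cos(t),np.sin(t)]);n=np.array([-u[1],u[0]])
  for F,nm in((f,'w'),(s,'s'),(D["side"],'d')):
    print(nm,proj(F,[np.r_[[x,y]+31*i*u+7*j*n,78] for i,j in((-1,-1),(-1,1),(1,-1),(1,1))]+[np.r_[[x,y]+41*u,10],[x,y,48]]).round(1).tolist())
E
```

```text
[ 438.03581705 -243.87338896   78.        ] [ 480.11283648 -280.07622338   78.        ] -0.7104977166344852 55.50784435012201
[ 436.60005201 -247.88793101   78.        ] [ 484.2181138  -284.91615318   78.        ] -0.6609378515926242 60.32055243850686
w [[289.8, 198.2], [283.7, 185.4], [349.1, 173.8], [343.6, 160.3], [349.3, 152.1], [316.5, 172.8]]
s [[219.9, 250.9], [225.9, 250.5], [218.4, 273.9], [224.6, 273.5], [225.8, 291.9], [224.2, 268.6]]
d [[346.0, 144.3], [343.2, 146.3], [331.9, 137.1], [329.1, 139.0], [328.6, 153.0], [337.5, 148.9]]
w [[291.5, 201.7], [284.5, 189.5], [348.7, 173.4], [342.3, 160.4], [348.3, 151.4], [316.6, 174.5]]
s [[218.3, 251.0], [224.3, 250.2], [218.6, 273.8], [224.9, 273.0], [226.3, 291.6], [223.5, 268.5]]
d [[346.8, 143.8], [344.3, 145.8], [331.9, 137.2], [329.3, 139.2], [328.5, 153.2], [338.0, 148.7]]
```

Request:
play_rows(dp=[[0.75,-0.64,-0.15],[1.5,-1.28,-0.3],[2.25,-1.92,-0.45],[3.0,-2.56,-0.6],[3.75,-3.2,-0.9]], rot=[[0,0,0],[0,0,0],[0,0,0],[0,0,0],[0,0,0]])

```text
clock: 1.45
eef_pos: [522.3, -96.2, 240.1]
tcp_rot: [-3.141, 0.001, 0.451]
contact_force: [0.6, 0.3, -0.7]
opening: 1.005
grasp_force: 0.0
```

Request:
play_rows(dp=[[0.75,-0.64,0],[1.5,-1.28,0],[2.25,-1.92,0],[3.0,-2.56,0],[3.75,-3.2,0]], rot=[[0,0,0],[0,0,0],[0,0,0],[0,0,0],[0,0,0]])

```text
clock: 1.87
eef_pos: [602.3, 84.6, 240.6]
tcp_rot: [3.141, 0.0, 0.452]
contact_force: [1.0, -0.6, -0.0]
opening: 1.0
grasp_force: 0.0
```

Request:
play_rows(dp=[[0,0,0],[0,0,0],[0,0,0]], rot=[[0,0,0],[0,0,0],[0,0,0]])

```text
clock: 2.12
eef_pos: [601.4, 83.2, 240.1]
tcp_rot: [3.141, 0.001, 0.453]
contact_force: [0.4, -0.6, 0.0]
opening: 0.997
grasp_force: 0.0
```

```bash
python3 look.py w2; python3 - <<'E'
import cv2
a=cv2.imread("pics/w2.png")[60:310,170:470];cv2.imwrite("pics/w2c.png",cv2.resize(a,None,fx=2.4,fy=2.4,interpolation=2))
E
```

```text
2.1167 [601.36448257  83.20080243 240.13450838] [3.14134838e+00 1.09106517e-03 4.52997249e-01] [ 1.35333176e-01  3.17747046e-01  1.66338287e+00 -6.24445421e-04
  1.16142299e+00  1.25338095e+00] [ 0.38456646 -0.55782045  0.03000677]
```

View pics/w2c.png

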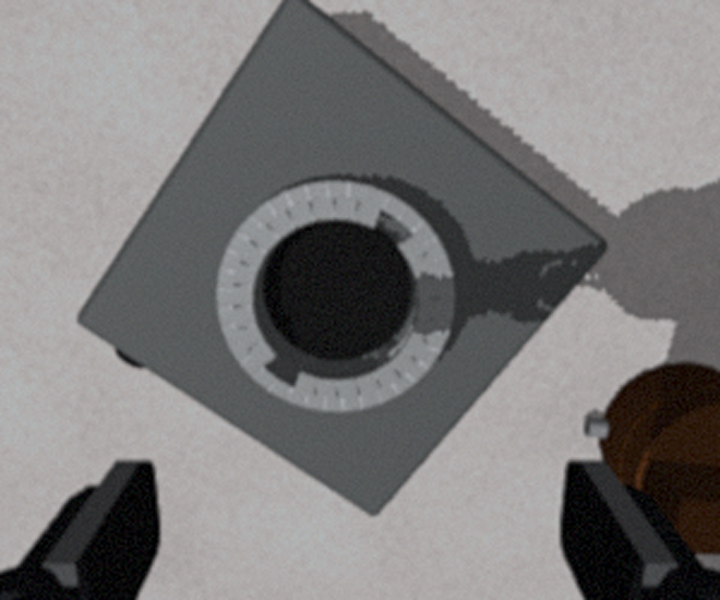

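The crop shows the collar centred at about (335,295), with gaps at (396,228) upper right and (285,370) lower left. The box corners are at (605,243), (373,515) and (80,320).

```bash
python3 - <<'E'
from h import *
from scipy.optimize import least_squares
f=pickle.load(open("w2.pkl","rb"));D=pickle.load(open("f0.pkl","rb"))
q=lambda x,y:np.array([170+(x-.7)/2.4,60+(y-.7)/2.4])
# rim circle: bright pixels in gray
g=cv2.cvtColor(f["color"],cv2.COLOR_RGB2GRAY)
th=np.linspace(0,2*np.pi,721)
def ring(c,r,z=100):return proj(f,[[c[0]+r*np.cos(t),c[1]+r*np.sin(t),z] for t in th])
def r1(c):
    e=ring(c,50);return [e[:,0].min()-q(216,0)[0],e[:,0].max()-q(455,0)[0],e[:,1].min()-q(0,179)[1],e[:,1].max()-q(0,411)[1]]
s=least_squares(r1,[600,90],diff_step=1e-5);print("rim",s.x,np.round(s.fun,2))
c=s.x
# edge refinement by gradient: radial search of intensity step
G=cv2.GaussianBlur(g.astype(np.float32),(0,0),.8)
pts=[];
rr=np.arange(45,55,.2)
for t in np.linspace(0,2*np.pi,120,endpoint=False):
    P=proj(f,[[c[0]+r*np.cos(t),c[1]+r*np.sin(t),100] for r in rr]).astype(np.float32)
    v=cv2.remap(G,P[None,:,0].copy(),P[None,:,1].copy(),1)[0];d=np.diff(v);i=np.argmin(d)
    if d[i]<-3 : pts.append([t,rr[i]+.1])
pts=np.array(pts);A=np.c_[np.cos(pts[:,0]),np.sin(pts[:,0]),np.ones(len(pts))]
w=np.ones(len(pts),bool)
for _ in range(4):
    k=np.linalg.lstsq(A[w],pts[w,1],rcond=None)[0];w=abs(A@k-pts[:,1])<.8
print("refined",c+k[:2],k[2],w.sum(),len(pts));c=c+k[:2]
a=plane(f,q(396,228),99);b=plane(f,q(285,370),99);print("gap",a,b,np.arctan2(*(a-b)[1::-1]),(a+b)/2)
# unrolled intensity at r=38.5,z=100
for r in (37.5,39,41):
    P=proj(f,[[c[0]+r*np.cos(t),c[1]+r*np.sin(t),100] for t in np.radians(np.arange(0,360,3))]).astype(np.float32)
    v=cv2.remap(G,P[None,:,0].copy(),P[None,:,1].copy(),1)[0];print(r,v.astype(int).tolist())
C=[plane(f,q(*p),70) for p in((605,243),(373,515),(80,320))]
print("box",(C[0]+C[2])/2,[np.arctan2(*(C[i]-C[i+1])[1::-1]) for i in(0,1)],[np.linalg.norm(C[i]-C[i+1]) for i in (0,1)])
E
```

```text
rim [599.34945209  93.65483375] [ 0.25 -0.25  0.31 -0.41]
refined [599.01257531  93.45087077] 50.11646516198873 112 113
gap [637.76353366  84.50061281  99.        ] [561.25782656 100.08875153  99.        ] -0.20099998135586955 [599.51068011  92.29468217  99.        ]
37.5 [109, 141, 143, 141, 139, 143, 143, 143, 143, 146, 144, 144, 143, 142, 145, 145, 145, 144, 147, 146, 146, 145, 149, 148, 146, 145, 147, 148, 145, 145, 144, 146, 145, 146, 144, 145, 146, 145, 144, 144, 147, 145, 142, 142, 145, 144, 144, 141, 141, 142, 143, 142, 134, 91, 55, 52, 51, 52, 52, 62, 111, 138, 139, 137, 136, 138, 139, 139, 138, 140, 139, 138, 136, 134, 137, 139, 138, 137, 140, 138, 138, 137, 138, 138, 137, 137, 138, 138, 137, 137, 136, 124, 90, 79, 78, 80, 80, 79, 79, 79, 80, 80, 79, 78, 85, 113, 137, 139, 140, 141, 140, 140, 133, 95, 62, 52, 58, 64, 57, 57]
39 [110, 142, 141, 141, 135, 139, 143, 143, 140, 140, 144, 144, 143, 137, 143, 145, 144, 141, 141, 145, 145, 143, 142, 146, 146, 146, 142, 143, 146, 145, 142, 141, 146, 145, 143, 141, 145, 145, 144, 141, 142, 144, 144, 141, 141, 144, 144, 142, 138, 143,
[... 377 characters left out ...]
 144, 144, 141, 128, 140, 145, 145, 135, 134, 145, 145, 142, 131, 144, 146, 145, 132, 136, 145, 146, 138, 130, 145, 146, 143, 129, 142, 146, 144, 133, 135, 144, 145, 140, 133, 142, 143, 141, 135, 141, 143, 143, 133, 85, 56, 57, 57, 57, 56, 58, 106, 140, 141, 139, 128, 137, 141, 140, 132, 129, 140, 140, 136, 125, 137, 140, 138, 129, 132, 139, 139, 133, 123, 137, 139, 137, 127, 133, 138, 138, 130, 119, 97, 80, 79, 75, 78, 80, 78, 75, 77, 80, 79, 78, 95, 131, 139, 137, 129, 136, 140, 140, 129, 94, 88, 89, 89, 89, 78, 74]
box [600.20168586  93.94256615  70.        ] [np.float64(-0.18437754120291322), np.float64(-1.7678763415524235)] [np.float64(175.78774245640673), np.float64(173.5675434549543)]
```

Request:
play_rows(dp=[[0,0,0],[0,0,0],[0,0,0],[0,0,0],[0,0,0]], rot=[[0,0,-1.19],[0,0,-2.38],[0,0,-3.57],[0,0,-4.76],[0,0,-5.95]])

```text
clock: 2.58
eef_pos: [601.1, 82.5, 240.7]
tcp_rot: [3.142, 0.0, 1.081]
contact_force: [0.3, 0.3, -0.1]
opening: 1.0
grasp_force: 0.0
```

Request:
play_rows(dp=[[0,0,0],[0,0,0],[0,0,0],[0,0,0],[0,0,0]], rot=[[0,0,-1.19],[0,0,-2.38],[0,0,-3.57],[0,0,-4.76],[0,0,-5.95]])

```text
clock: 3.0
eef_pos: [601.1, 82.5, 240.7]
tcp_rot: [-3.141, 0.0, 1.704]
contact_force: [0.5, -0.1, 0.1]
opening: 0.998
grasp_force: 0.0
```

Request:
play_rows(dp=[[0,0,0],[0,0,0],[0,0,0],[0,0,0],[0,0,0]], rot=[[0,0,-1.19],[0,0,-2.38],[0,0,-3.57],[0,0,-4.76],[0,0,-5.95]])

```text
clock: 3.42
eef_pos: [601.1, 82.5, 240.7]
tcp_rot: [-3.141, 0.0, 2.327]
contact_force: [-0.2, 0.4, -0.5]
opening: 1.002
grasp_force: 0.0
```

Request:
play_rows(dp=[[0,0,0],[0,0,0],[0,0,0],[0,0,0],[0,0,0]], rot=[[0,0,-1.19],[0,0,-2.38],[0,0,-3.57],[0,0,-4.76],[0,0,-5.95]])

```text
clock: 3.83
eef_pos: [601.1, 82.5, 240.7]
tcp_rot: [-3.141, -0.0, 2.95]
contact_force: [-0.5, 0.1, -0.1]
opening: 1.002
grasp_force: 0.0
```

Request:
play_rows(dp=[[0,0,0],[0,0,0],[0,0,0]], rot=[[0,0,0],[0,0,0],[0,0,0]])

```text
clock: 4.08
eef_pos: [601.4, 83.6, 240.6]
tcp_rot: [-3.141, 0.0, 2.941]
contact_force: [-0.1, 0.1, -0.7]
opening: 1.002
grasp_force: 0.0
```

```bash
python3 look.py w3; cat > collar.py <<'E'
import sys;from h import *
def refine(f,c,z,R,sgn,lo=5,it=3):
    g=cv2.cvtColor(f["color"],cv2.COLOR_RGB2GRAY);G=cv2.GaussianBlur(g.astype(np.float32),(0,0),.8)
    rr=np.arange(R-lo,R+lo,.2)
    for _ in range(it):
        pts=[]
        for t in np.linspace(0,2*np.pi,120,endpoint=False):
            P=proj(f,[[c[0]+r*np.cos(t),c[1]+r*np.sin(t),z] for r in rr]).astype(np.float32)
            v=cv2.remap(G,P[None,:,0].copy(),P[None,:,1].copy(),1)[0];d=np.diff(v)*sgn;i=np.argmax(d)
            if d[i]>3: pts.append([t,rr[i]+.1])
        pts=np.array(pts);A=np.c_[np.cos(pts[:,0]),np.sin(pts[:,0]),np.ones(len(pts))];w=np.ones(len(pts),bool)
        for _ in range(5):
            k=np.linalg.lstsq(A[w],pts[w,1],rcond=None)[0];w=abs(A@k-pts[:,1])<.8
        c=np.array(c)+k[:2]
    return c,k[2],w.sum(),len(pts),G
if __name__=="__main__":
    f=pickle.load(open(sys.argv[1]+".pkl","rb"))
    c,r,n,m,G=refine(f,(599.2,93.5),100,50,-1);print("rim",c,r,n,m)
    for r in (37.5,39,41):
        a=np.arange(0,360,1.)
        P=proj(f,[[c[0]+r*np.cos(t),c[1]+r*np.sin(t),100] for t in np.radians(a)]).astype(np.float32)
        v=cv2.remap(G,P[None,:,0].copy(),P[None,:,1].copy(),1)[0];b=v<105
        e=[(int(x),'dark' if b[x] else 'lit') for x in range(360) if b[x]!=b[x-1]];print(r,e)
E
python3 collar.py w3; python3 collar.py w2
```

```text
4.0833 [601.35202766  83.56991726 240.62123929] [-3.14148538e+00  4.77089485e-05  2.94052708e+00] [ 1.35681054e-01  3.16847949e-01  1.66352020e+00 -1.27567549e-04
  1.16121493e+00 -1.23399890e+00] [-0.08635676  0.08078043 -0.73438342]
rim [598.81954186  93.18230143] 50.1102584405404 112 116
37.5 [(0, 'lit'), (159, 'dark'), (180, 'lit'), (339, 'dark')]
39 [(0, 'lit'), (158, 'dark'), (180, 'lit'), (339, 'dark')]
41 [(1, 'lit'), (158, 'dark'), (181, 'lit'), (339, 'dark')]
rim [598.99606055  93.59597472] 50.12156250402629 107 112
37.5 [(0, 'lit'), (159, 'dark'), (180, 'lit'), (275, 'dark'), (315, 'lit'), (339, 'dark')]
39 [(0, 'lit'), (159, 'dark'), (181, 'lit'), (275, 'dark'), (315, 'lit'), (338, 'dark')]
41 [(0, 'lit'), (159, 'dark'), (181, 'lit'), (276, 'dark'), (313, 'lit'), (338, 'dark')]
```

Request:
play_rows(dp=[[0.19,-0.93,0],[0.38,-1.86,0],[0.57,-2.79,0],[0.76,-3.72,0],[0.95,-4.65,0]], rot=[[0,0,0],[0,0,0],[0,0,0],[0,0,0],[0,0,0]])

```text
clock: 4.55
eef_pos: [527.0, -91.9, 240.6]
tcp_rot: [-3.142, 0.0, 2.944]
contact_force: [0.4, -1.0, -0.3]
opening: 0.999
grasp_force: 0.0
```

Request:
play_rows(dp=[[0.19,-0.93,0.25],[0.38,-1.86,0.5],[0.57,-2.79,0.75],[0.76,-3.72,1.0],[0.95,-4.65,1.25]], rot=[[0,0,0.96],[0,0,1.92],[0,0,2.88],[0,0,3.84],[0,0,4.8]])

```text
clock: 4.97
eef_pos: [453.6, -267.2, 190.4]
tcp_rot: [3.142, 0.001, 2.436]
contact_force: [0.7, -0.4, 0.2]
opening: 1.0
grasp_force: 0.0
```

Request:
play_rows(dp=[[0,0,0],[0,0,0],[0,0,0]], rot=[[0,0,0],[0,0,0],[0,0,0]], fingers=0.6)

```text
clock: 5.22
eef_pos: [454.6, -265.5, 190.6]
tcp_rot: [3.141, -0.0, 2.442]
contact_force: [0.0, 0.1, 0.8]
opening: 0.611
grasp_force: 0.0
```

```bash
python3 look.py w4; python3 - <<'E'
from h import *
f=pickle.load(open("w4.pkl","rb"));D=pickle.load(open("f0.pkl","rb"))
print(proj(f,[[454,-266.5,48]]))
u,v=map(int,proj(f,[[454,-266.5,48]])[0])
g=lambda im:(255*np.clip(im/255.,0,1)**0.45).astype(np.uint8)
x0,y0=u-60,v-48
print(x0,y0)
A=cv2.resize(g(f["color"][y0:y0+96,x0:x0+120]),None,fx=6,fy=6,interpolation=2)
cv2.imwrite("pics/crop4.png",A[:,:,::-1])
E
```

```text
5.2167 [ 454.61911765 -265.5390581   190.6190732 ] [ 3.14124216e+00 -1.06120008e-04  2.44179418e+00] [-5.31725327e-01  2.46100769e-01  1.88349473e+00  4.28473430e-04
  1.01204319e+00 -1.40295031e+00] [0.00548084 0.07181127 0.82225245]
[[317.83194722 186.35106043]]
257 138
```

View pics/crop4.png

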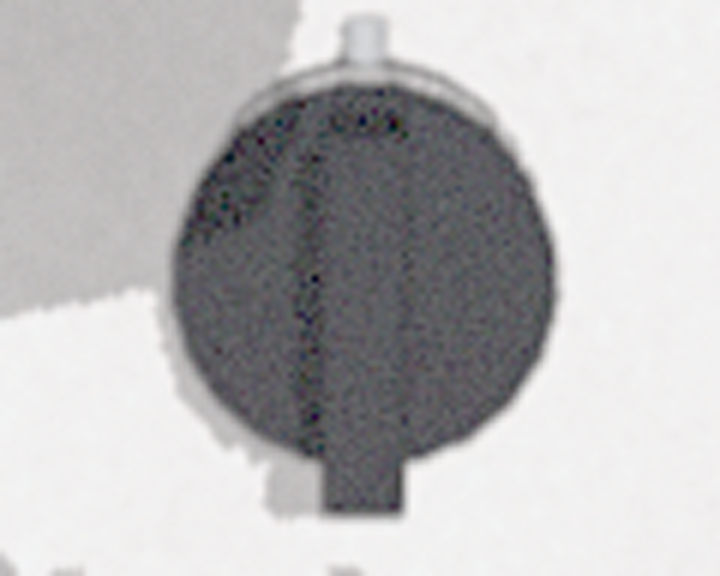

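The crop shows the drum centred at (363,275), the bar vertical at x 323–405 with its end at y 517, and the pin tip at (364,15). The bar is almost exactly along the tool's x axis.

```bash
python3 - <<'E'
from h import *
from scipy.optimize import least_squares
f=pickle.load(open("w4.pkl","rb"))
cr=lambda x,y:np.array([257+(x-2.5)/6,138+(y-2.5)/6])
th=np.linspace(0,2*np.pi,361)
def model(p):
    x,y,a=p; R=np.array([[np.cos(a),-np.sin(a)],[np.sin(a),np.cos(a)]])
    P=lambda u,v,z: np.r_[R@[u,v]+[x,y],z]
    return proj(f,[P(33.5*np.cos(t),33.5*np.sin(t),48) for t in th]),proj(f,[P(-31,7,78),P(-31,-7,78),P(41,0,14),P(41,0,10)])
c,k=model([454,-266.5,2.44]);print(k)
c,k=model([454,-266.5,-.70]);print(k)
def res(p):
    c,k=model(p)
    if k[0][1]<k[2][1]: raise SystemExit("flip")
    k=k[[0,1]][np.argsort(k[:2,0])].tolist()+[k[2],k[3]]
    return np.r_[c[:,0].min()-cr(172,0)[0],c[:,0].max()-cr(555,0)[0],k[0]-cr(323,517),k[1]-cr(405,517),k[2]-cr(364,16),(c[:,1].min()-cr(0,84)[1])*.7]
for a in (2.44,-.70):
  try:
    s=least_squares(res,[454,-266.5,a],x_scale=[10,10,.1],diff_step=1e-5);print(s.x,s.fun.round(2))
  except SystemExit as e: print(e)
E
```

```text
[[310.38026004 225.9594353 ]
 [325.04313095 225.9648931 ]
 [317.94541225 141.82575984]
 [317.96188244 141.40486959]]
[[325.44101902 161.54765714]
 [309.70625534 161.56253186]
 [318.06655377 212.43200344]
 [318.08049102 211.25974688]]
[ 452.04273617 -265.64965189    2.44483169] [-0.93  1.04 -0.54  0.26  0.49  0.2  -0.05 -0.33 -0.09]
flip
```

Request:
play_rows(dp=[[0.047,-0.045,0.8],[0.047,-0.045,1.6],[0.047,-0.045,2.4],[0.047,-0.045,2.95],[0.047,-0.045,3.4]], rot=[[0,0,0],[0,0,0],[0,0,0],[0,0,0],[0,0,0]])

```text
clock: 5.68
eef_pos: [452.3, -263.9, 53.0]
tcp_rot: [-3.142, -0.001, 2.446]
contact_force: [0.5, 0.2, -0.1]
opening: 0.599
grasp_force: 0.0
```

Request:
play_rows(dp=[[0,0,0],[0,0,0],[0,0,0],[0,0,0],[0,0,0]], rot=[[0,0,0],[0,0,0],[0,0,0],[0,0,0],[0,0,0]], fingers=0.0, grip_force=60)

```text
clock: 6.1
eef_pos: [452.9, -265.8, 55.8]
tcp_rot: [3.141, 0.002, 2.444]
contact_force: [-0.3, -0.9, -1.7]
opening: 0.148
grasp_force: 62.3
```

Request:
play_rows(dp=[[0,0,0],[0,0,0],[0,0,0],[0,0,0],[0,0,0]], rot=[[0,0,0],[0,0,0],[0,0,0],[0,0,0],[0,0,0]])

```text
clock: 6.52
eef_pos: [452.8, -266.0, 55.7]
tcp_rot: [3.141, 0.002, 2.443]
contact_force: [-0.3, 1.1, 7.6]
opening: 0.151
grasp_force: 63.6
```

Request:
play_rows(dp=[[0,0,-0.5],[0,0,-1.2],[0,0,-2.0],[0,0,-2.8],[0,0,-3.5]], rot=[[0,0,0],[0,0,0],[0,0,0],[0,0,0],[0,0,0]])

```text
clock: 6.93
eef_pos: [451.9, -265.7, 196.7]
tcp_rot: [3.141, 0.001, 2.443]
contact_force: [1.2, 0.3, -1.9]
opening: 0.147
grasp_force: 62.2
```

Request:
play_rows(dp=[[0.15,0.46,0],[0.4,1.24,0],[0.68,2.1,0],[0.96,2.97,0],[1.24,3.84,0]], rot=[[0,0,0],[0,0,0],[0,0,0],[0,0,0],[0,0,0]])

```text
clock: 7.35
eef_pos: [512.9, -114.8, 194.9]
tcp_rot: [3.141, 0.0, 2.443]
contact_force: [1.1, -0.3, -2.3]
opening: 0.151
grasp_force: 62.3
```

Request:
play_rows(dp=[[0.28,0.87,0],[0.56,1.74,0],[0.84,2.6,0],[1.12,3.47,0],[1.4,4.34,0]], rot=[[0,0,-0.9],[0,0,-1.8],[0,0,-2.8],[0,0,-3.8],[0,0,-4.9]])

```text
clock: 7.77
eef_pos: [581.6, 54.6, 194.7]
tcp_rot: [-3.142, 0.0, 2.962]
contact_force: [0.1, -1.0, -3.5]
opening: 0.146
grasp_force: 62.3
```

Request:
play_rows(dp=[[0,0,0],[0,0,0],[0,0,0]], rot=[[0,0,0],[0,0,0],[0,0,0]])

```text
clock: 8.02
eef_pos: [580.9, 52.8, 194.3]
tcp_rot: [-3.141, -0.001, 2.956]
contact_force: [-1.1, 0.3, -1.2]
opening: 0.152
grasp_force: 62.2
```

```bash
python3 look.py w5; python3 -c "
import cv2;a=cv2.imread('pics/w5.png')
a=(255*(a/255.)**.5).astype('uint8')[120:390,140:500];cv2.imwrite('pics/w5c.png',cv2.resize(a,None,fx=2.2,fy=2.2,interpolation=2))"
```

```text
8.0167 [580.94142237  52.80816332 194.31511169] [-3.14102457e+00 -8.10864457e-04  2.95641425e+00] [ 8.82731535e-02  3.27378927e-01  1.75976413e+00 -3.76974320e-04
  1.05538377e+00 -1.29715904e+00] [-1.0715275   0.31597867 -1.24972784]
```

View pics/w5c.png

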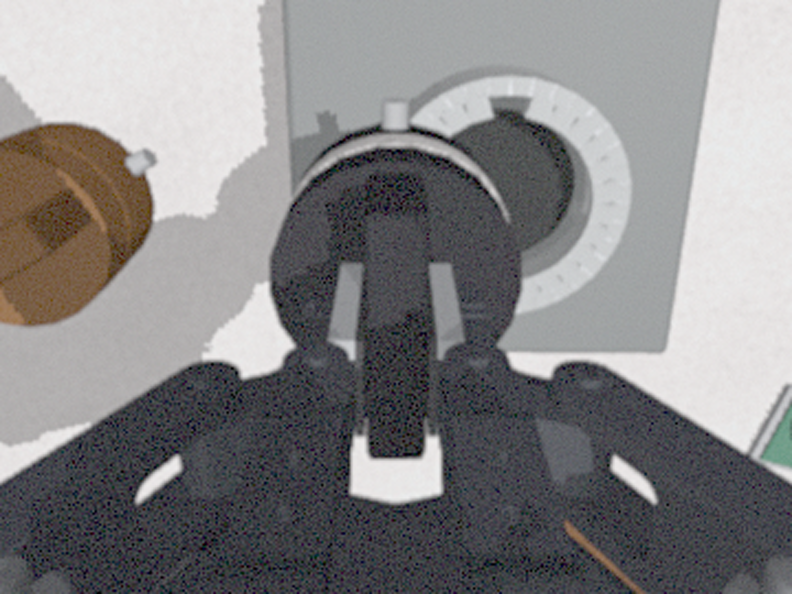

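The picture shows the cartridge held upright, with its pin tip at (397,101), the bar's near end at (397,457) and the drum spanning x 271–521. The collar is visible behind it. I'll fit the in-hand offset.

```bash
python3 - <<'E'
from h import *
from scipy.optimize import least_squares
from collar import refine
f=pickle.load(open("w5.pkl","rb"));s=f["s"]
cr=lambda x,y:np.array([140+(x-.6)/2.2,120+(y-.6)/2.2])
c,r,n,m,G=refine(f,(598.9,93.4),100,50,-1);print("rim",c,r,n,m)
th=np.linspace(0,2*np.pi,361)
yaw=s["tcp_rot"][2];ex=np.array([np.cos(yaw),np.sin(yaw)]);ey=np.array([np.sin(yaw),-np.cos(yaw)])
def mod(p,z0):
    o=s["eef_pos"][:2]+p[0]*ex+p[1]*ey; a=yaw+p[2];ux=np.array([np.cos(a),np.sin(a)]);uy=np.array([-ux[1],ux[0]])
    P=lambda u,v,z:np.r_[o+u*ux+v*uy,z0+z]
    return proj(f,[P(33.5*np.cos(t),33.5*np.sin(t),48) for t in th]),proj(f,[P(41,0,14),P(-31,0,78)])
for dz in (53.5,55,56.5):
    def res(p):
        c,k=mod(p,s["eef_pos"][2]-dz)
        return np.r_[c[:,0].min()-cr(271,0)[0],c[:,0].max()-cr(521,0)[0],k[0]-cr(397,101),k[1]-cr(397,458)]
    q=least_squares(res,[0,0,0],x_scale=[1,1,.1],diff_step=1e-4);print(dz,q.x,q.fun.round(2),"centre",s["eef_pos"][:2]+q.x[0]*ex+q.x[1]*ey)
E
```

```text
rim [598.71199     93.39523812] 50.0613160484765 73 80
53.5 [ 1.46066111e+00  5.20738183e-01 -1.43401118e-03] [-2.07  2.52 -0.24 -1.79 -0.21  2.02] centre [579.60161288  53.58893835]
55 [ 0.64540443  0.52218109 -0.00150401] [-1.47  1.92 -0.23 -0.97 -0.22  1.16] centre [580.40319712  53.44024998]
56.5 [-0.16886808  0.5236075  -0.00157094] [-0.88  1.33 -0.23 -0.17 -0.22  0.31] centre [581.20381099  53.29172662]
```

Request:
play_rows(dp=[[-0.12,0.53,0],[-0.25,1.065,0],[-0.25,1.065,0.3],[-0.25,1.065,0.6],[-0.25,1.065,0.8]], rot=[[0,0,0],[0,0,0],[0,0,0],[0,0,0],[0,0,0]])

```text
clock: 8.48
eef_pos: [597.9, 91.6, 160.8]
tcp_rot: [-3.141, -0.002, 2.955]
contact_force: [-0.7, 0.6, -2.5]
opening: 0.142
grasp_force: 62.2
```

Request:
play_rows(dp=[[0,0,0],[0,0,0],[0,0,0.1],[0,0,0.2],[0,0,0.25]], rot=[[0,0,0],[0,0,0],[0,0,0],[0,0,0],[0,0,0]])

```text
clock: 8.9
eef_pos: [599.1, 92.7, 152.3]
tcp_rot: [-3.142, 0.0, 2.956]
contact_force: [-0.1, 0.6, -1.8]
opening: 0.152
grasp_force: 62.2
```

Request:
play_rows(dp=[[0,0,0],[0,0,0],[0,0,0],[0,0,0]], rot=[[0,0,0],[0,0,0],[0,0,0],[0,0,0]])

```text
clock: 9.23
eef_pos: [599.3, 93.0, 152.7]
tcp_rot: [3.141, 0.0, 2.957]
contact_force: [-0.3, 0.3, -2.1]
opening: 0.151
grasp_force: 62.2
```

```bash
python3 - <<'E'
from h import *
from rig import telemetry, optics
P=[];F=[]
for i in range(6):
    s=telemetry.sense();P.append(s["eef_pos"]);F.append(s["contact_force"]);f=optics.grab_frame("wrist")
print(np.mean(P,0),np.std(P,0),np.mean(F,0),s["tcp_rot"],s["clock"])
E
```

```text
[599.24512114  92.98267359 152.68661222] [0.03466654 0.02491712 0.05079166] [ 0.01168839  0.11306807 -1.85260638] [3.14152601e+00 1.08901741e-04 2.95664721e+00] 9.4833
```

Request:
play_rows(dp=[[0,0,0.03],[0,0,0.06],[0,0,0.09],[0,0,0.12],[0,0,0.12]], rot=[[0,0,0],[0,0,0],[0,0,0],[0,0,0],[0,0,0]])

```text
clock: 9.95
eef_pos: [598.9, 92.9, 147.3]
tcp_rot: [-3.141, -0.001, 2.957]
contact_force: [-0.4, 0.1, -1.5]
opening: 0.148
grasp_force: 62.2
```

Request:
play_rows(dp=[[0,0,0.03],[0,0,0.06],[0,0,0.09],[0,0,0.12],[0,0,0.12]], rot=[[0,0,0],[0,0,0],[0,0,0],[0,0,0],[0,0,0]])

```text
clock: 10.37
eef_pos: [599.0, 92.9, 142.6]
tcp_rot: [-3.141, -0.0, 2.957]
contact_force: [-0.0, -0.1, -2.0]
opening: 0.15
grasp_force: 62.2
```

Request:
play_rows(dp=[[0,0,0.02],[0,0,0.05],[0,0,0.08],[0,0,0.1],[0,0,0.1]], rot=[[0,0,0],[0,0,0],[0,0,0],[0,0,0],[0,0,0]])

```text
clock: 10.78
eef_pos: [599.0, 92.9, 138.7]
tcp_rot: [-3.141, -0.0, 2.957]
contact_force: [0.1, -0.3, -1.2]
opening: 0.149
grasp_force: 62.2
```

Request:
play_rows(dp=[[0,0,0.015],[0,0,0.03],[0,0,0.04],[0,0,0.05],[0,0,0.05]], rot=[[0,0,0],[0,0,0],[0,0,0],[0,0,0],[0,0,0]])

```text
clock: 11.2
eef_pos: [599.1, 92.9, 136.8]
tcp_rot: [3.142, -0.0, 2.957]
contact_force: [0.5, 0.7, -1.9]
opening: 0.148
grasp_force: 62.2
```

Request:
play_rows(dp=[[0,0,0.01],[0,0,0.02],[0,0,0.03],[0,0,0.03],[0,0,0.03]], rot=[[0,0,0],[0,0,0],[0,0,0],[0,0,0],[0,0,0]])

```text
clock: 11.62
eef_pos: [599.1, 92.9, 135.7]
tcp_rot: [3.142, -0.0, 2.957]
contact_force: [0.3, 0.4, -2.2]
opening: 0.151
grasp_force: 62.2
```

Request:
play_rows(dp=[[0,0,0.01],[0,0,0.02],[0,0,0.03],[0,0,0.03],[0,0,0.03]], rot=[[0,0,0],[0,0,0],[0,0,0],[0,0,0],[0,0,0]])

```text
clock: 12.03
eef_pos: [599.3, 92.9, 134.8]
tcp_rot: [3.141, 0.0, 2.957]
contact_force: [-0.4, -0.1, 1.9]
opening: 0.148
grasp_force: 62.9
```

Request:
play_rows(dp=[[0,0,0.01],[0,0,0.01],[0,0,0.01],[0,0,0.01],[0,0,0.01]], rot=[[0,0,0],[0,0,0],[0,0,0],[0,0,0],[0,0,0]])

```text
clock: 12.45
eef_pos: [599.3, 92.9, 134.3]
tcp_rot: [3.142, 0.0, 2.957]
contact_force: [-1.0, -1.5, 5.0]
opening: 0.146
grasp_force: 63.2
```

```bash
cat > st.py <<'E'
from h import *
from rig import telemetry, optics
P=[];F=[];T=[];Y=[]
for i in range(5):
    s=telemetry.sense();P.append(s["eef_pos"]);F.append(s["contact_force"]);T.append(s["wrist_torque"]);Y.append(s["tcp_rot"][2]);optics.grab_frame("wrist")
print(s["clock"],np.mean(P,0).round(2),np.mean(F,0).round(2),np.mean(T,0).round(3),round(np.mean(Y),4),"q6",s["qpos"][5])
E
python3 st.py
```

```text
12.65 [599.27  92.92 134.32] [-1.2  -1.13  5.25] [-0.076  0.253  0.01 ] 2.9566 q6 -1.2344073782899132
```

Request:
play_rows(dp=[[0,0,-0.015],[0,0,-0.015],[0,0,-0.015],[0,0,-0.015],[0,0,-0.015]], rot=[[0,0,0],[0,0,0.4],[0,0,0.8],[0,0,1.2],[0,0,1.2]])

```text
clock: 13.12
eef_pos: [599.3, 93.1, 134.7]
tcp_rot: [3.141, 0.0, 2.829]
contact_force: [0.6, 0.4, 2.6]
opening: 0.155
grasp_force: 62.9
```

```bash
python3 st.py
```

```text
13.3167 [599.37  93.07 134.72] [-0.18  0.46  2.21] [ 0.167 -0.061 -0.027] 2.8314 q6 -1.1099079399929452
```

Request:
play_rows(dp=[[0,0,-0.006],[0,0,-0.006],[0,0,-0.006],[0,0,-0.006],[0,0,-0.006]], rot=[[0,0,0.4],[0,0,0.8],[0,0,1.2],[0,0,1.5],[0,0,1.5]])

```text
clock: 13.78
eef_pos: [599.0, 92.9, 134.8]
tcp_rot: [-3.141, -0.0, 2.673]
contact_force: [0.2, 1.2, 1.7]
opening: 0.145
grasp_force: 62.8
```

```bash
python3 st.py
```

```text
13.9833 [599.05  92.9  134.85] [-0.25  0.42  1.16] [ 0.109 -0.026 -0.012] 2.6747 q6 -0.9528271360556705
```

Request:
play_rows(dp=[[0,0,-0.002],[0,0,-0.002],[0,0,-0.002],[0,0,-0.002],[0,0,-0.002]], rot=[[0,0,0.3],[0,0,0.6],[0,0,0.8],[0,0,0.8],[0,0,0.8]])

```text
clock: 14.45
eef_pos: [599.1, 92.9, 134.9]
tcp_rot: [-3.141, -0.0, 2.591]
contact_force: [0.5, 0.1, 0.2]
opening: 0.148
grasp_force: 62.6
```

```bash
python3 st.py
```

```text
14.65 [599.09  92.88 134.97] [0.03 0.4  0.8 ] [ 0.087 -0.015 -0.008] 2.5909 q6 -0.8684137431243228
```

Turned 0.366 rad with no pull yet, so I'll continue in small steps.

Request:
play_rows(dp=[[0,0,0],[0,0,0],[0,0,0],[0,0,0],[0,0,0]], rot=[[0,0,0.2],[0,0,0.4],[0,0,0.6],[0,0,0.6],[0,0,0.6]])

```text
clock: 15.12
eef_pos: [599.2, 92.9, 135.0]
tcp_rot: [-3.142, 0.0, 2.527]
contact_force: [-0.0, 0.2, 0.2]
opening: 0.148
grasp_force: 62.5
```

```bash
python3 st.py
```

```text
15.3167 [599.18  92.88 135.03] [-0.01  0.69  0.23] [ 0.043 -0.039  0.028] 2.5274 q6 -0.8051915763192901
```

Request:
play_rows(dp=[[0,0,0],[0,0,0],[0,0,0],[0,0,0],[0,0,0]], rot=[[0,0,0.2],[0,0,0.4],[0,0,0.5],[0,0,0.5],[0,0,0.5]])

```text
clock: 15.78
eef_pos: [599.0, 92.9, 135.0]
tcp_rot: [-3.141, -0.0, 2.475]
contact_force: [-0.3, -0.3, -0.3]
opening: 0.147
grasp_force: 62.4
```

```bash
python3 st.py
```

```text
15.9833 [599.03  92.88 134.97] [-0.47 -0.02 -0.75] [-0.004  0.061 -0.028] 2.475 q6 -0.7528077387354086
```

Request:
play_rows(dp=[[0,0,0],[0,0,0],[0,0,0],[0,0,0],[0,0,0]], rot=[[0,0,0.2],[0,0,0.4],[0,0,0.4],[0,0,0.4],[0,0,0.4]])

```text
clock: 16.45
eef_pos: [598.9, 92.9, 134.8]
tcp_rot: [-3.141, -0.0, 2.433]
contact_force: [-1.3, 0.0, -4.4]
opening: 0.148
grasp_force: 62.0
```

```bash
python3 st.py
```

```text
16.65 [598.91  92.88 134.81] [-0.84 -0.16 -4.76] [ 0.019  0.033 -0.06 ] 2.433 q6 -0.7108514441734479
```

Engagement felt: the pull starts at yaw ≈2.485. Next I turn to about 2.27 while following it down.

Request:
play_rows(dp=[[0,0,0.012],[0,0,0.012],[0,0,0.015],[0,0,0.02],[0,0,0.02]], rot=[[0,0,0],[0,0,0.2],[0,0,0.4],[0,0,0.7],[0,0,0.7]])

```text
clock: 17.12
eef_pos: [599.4, 93.0, 134.4]
tcp_rot: [3.141, 0.0, 2.357]
contact_force: [-1.6, 0.3, -1.3]
opening: 0.148
grasp_force: 62.3
```

```bash
python3 st.py
```

```text
17.3167 [599.38  92.98 134.44] [-1.05 -0.   -1.08] [ 0.007  0.068 -0.074] 2.3591 q6 -0.6378294788531443
```

Request:
play_rows(dp=[[0,0,0.005],[0,0,0.01],[0,0,0.014],[0,0,0.017],[0,0,0.017]], rot=[[0,0,0.2],[0,0,0.5],[0,0,0.86],[0,0,0.86],[0,0,0.86]])

```text
clock: 17.78
eef_pos: [599.4, 92.9, 133.9]
tcp_rot: [3.141, 0.0, 2.27]
contact_force: [-2.1, -0.6, 1.5]
opening: 0.149
grasp_force: 62.8
```

```bash
python3 st.py
```

```text
17.9833 [599.39  92.88 133.87] [-1.54 -1.19  2.49] [-0.192  0.136 -0.049] 2.2702 q6 -0.5479169520690386
```

Request:
play_rows(dp=[[0,0,-0.005],[0,0,-0.005],[0,0,-0.005],[0,0,-0.005]], rot=[[0,0,0],[0,0,0],[0,0,0],[0,0,0]], grip_force=20)

```text
clock: 18.37
eef_pos: [599.4, 92.9, 133.8]
tcp_rot: [3.141, 0.0, 2.27]
contact_force: [-0.1, -1.3, 2.6]
opening: 0.151
grasp_force: 62.8
```

```bash
python3 st.py
```

```text
18.5667 [599.35  92.89 133.86] [-0.42 -1.68  2.7 ] [-0.322 -0.076 -0.024] 2.2697 q6 -0.5474899893440353
```

Request:
play_rows(dp=[[0,0,0],[0,0,0],[0,0,0],[0,0,0],[0,0,0]], rot=[[0,0,0],[0,0,0],[0,0,0],[0,0,0],[0,0,0]], fingers=0.6)

```text
clock: 19.03
eef_pos: [599.1, 93.0, 133.6]
tcp_rot: [-3.141, -0.0, 2.27]
contact_force: [0.2, 0.4, -0.3]
opening: 0.599
grasp_force: 0.0
```

Request:
play_rows(dp=[[0,0,-0.2],[0,0,-0.6],[0,0,-1.3],[0,0,-2.1],[0,0,-3.0]], rot=[[0,0,0],[0,0,0],[0,0,0],[0,0,0],[0,0,0]])

```text
clock: 19.45
eef_pos: [598.3, 92.8, 254.6]
tcp_rot: [-3.14, -0.001, 2.27]
contact_force: [0.5, 0.4, 0.5]
opening: 0.6
grasp_force: 0.0
```

Request:
play_rows(dp=[[0,0,0],[0,0,0],[0,0,0],[0,0,0]], rot=[[0,0,0],[0,0,0],[0,0,0],[0,0,0]])

```text
clock: 19.78
eef_pos: [598.3, 92.8, 252.6]
tcp_rot: [-3.14, -0.001, 2.27]
contact_force: [-0.1, 0.3, -0.7]
opening: 0.599
grasp_force: 0.0
```

```bash
python3 look.py w6; python3 - <<'E'
from h import *
from rig import optics
f=pickle.load(open("w6.pkl","rb"));d=optics.grab_frame("side");S=optics.grab_frame("scene")
g=lambda a:(255*(a/255.)**.5).astype('uint8')
a=cv2.resize(g(f["color"][80:320,200:440]),(480,480),interpolation=2)
b=cv2.resize(g(S["color"][170:270,320:426]),(318,300),interpolation=2)
e=cv2.resize(d["color"][90:270,160:350],(317,300),interpolation=2)
o=np.zeros((600,798,3),np.uint8);o[:480,:480]=a;o[:300,480:798]=b;o[300:600,480:797]=e
cv2.imwrite("pics/end.png",o[:,:,::-1])
c=np.array([598.9,93.4])
for yaw in(2.27,):
  for dz in (76.9,77.5):
    u=np.array([np.cos(yaw),np.sin(yaw)]);n=np.array([-u[1],u[0]])
    print((np.array(proj(f,[np.r_[c+i*31*u+j*7*n,dz+78] for i,j in((-1,-1),(-1,1),(1,-1),(1,1))]))-[200,80])*2)
E
```

```text
19.7833 [598.29486094  92.80517009 252.61332409] [-3.13981145e+00 -1.10573799e-03  2.26964594e+00] [ 1.51402557e-01  3.04710030e-01  1.65283136e+00  1.83458597e-05
  1.18614770e+00 -5.47454946e-01] [-0.1183982   0.30041458 -0.6548163 ]
[[255.60508273 304.90196721]
 [224.68649502 304.92460243]
 [256.67063288 169.51608698]
 [223.36840366 169.55234577]]
[[255.63929366 305.45094337]
 [224.6531031  305.47358326]
 [256.70999757 169.78858031]
 [223.32932691 169.82490053]]
```

View pics/end.png

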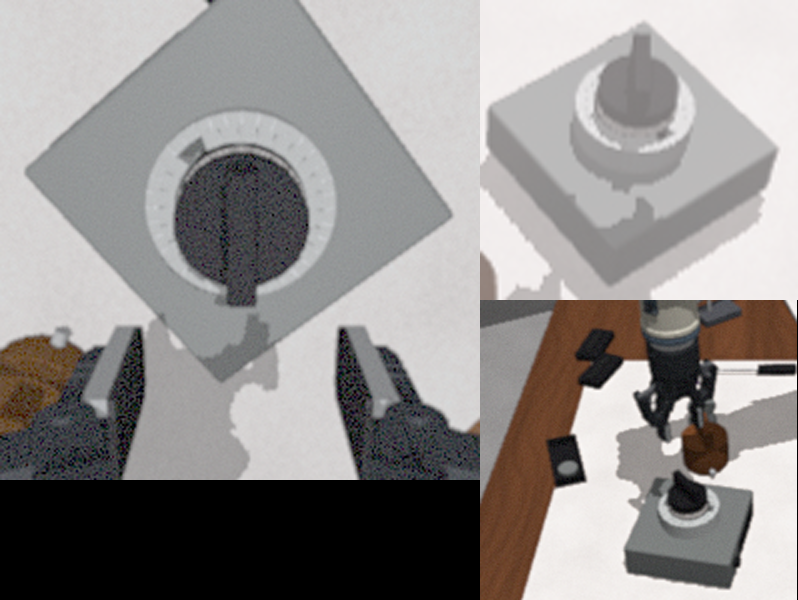

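The final picture shows the cartridge upright in the collar. Its bar is still at yaw 2.27, with the bar end at (241,305) as predicted, the gap empty at (193,150) and the gripper clear. Handing in.

```bash
python3 -c "
from rig import r;print(r.sign_off())"
```

```text
the job is handed in; nothing more can be done
None
```

I put the small black cartridge upright into the collar, turned it clockwise about 12° past where the ramps began to pull, let go with the gripper clear, and handed the job in at about 20 s; I estimate 9 N on the pins (calculated, not measured).

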